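Widen the pan rack by one hole

ROBOT

A 6-joint arm with a two-finger parallel gripper is mounted at the origin on the work surface. World frame = base frame: x ahead of the robot, y to its left, z up, the work surface at z = 0. Lengths are in m, angles in degrees, forces in N, time in s.
With the tool pointing down it reaches from about 0.4 to 0.825 m from the base axis. Payload 7 kg.
Tool frame: the origin (TCP) lies midway between the tips of the shut fingers; the grasp point (between the pads) lies r.hold_point_z behind it (r.hold_point_z is the distance from the TCP to the grasp point, in m); z points along the fingers, x is the direction in which the jaws open and shut, and the axes are right-handed (so a half turn about z gives the same grasp; the last joint's range is limited). The gripper opens to 88 mm and grips with 3 to 60 N. Pads are 19 mm wide; open, the fingers measure 130 mm over their backs; the gripper's body (78 mm by 193 mm) begins 47 mm behind the grasp point.
Start: joints at [87.955, 20.546, 0.682, 0, -70.136, -16.507], TCP at [0.215, 0.64, 0.227] pointing down, gripper open.
Joint ranges: [-176.03, 176.03], [-82.01, 121.73], [-58.28, 71.71], [-173.87, 95.51], [-174.79, -0.11], [-173.66, 173.66]. Speed limits (degrees/s): [136.94, 136.94, 172.46, 180, 180, 180].

INTERFACE

Orientations are given as [roll, pitch, yaw] about the fixed x, y, z axes, in that order (R = Rz(yaw) Ry(pitch) Rx(roll)).
In Python, from plant import get_state, viewer, close_job, r gives the robot as it stands.
- The arm moves only by the tool apply_moves, never from a script. Its argument "plan" is a list of rows, each a list of 3 entries, a list of its own where there are three numbers: the closure in counts, from 0 (fully open) to 255 (shut), then the shift along the tool's x, y, z in units of 50 mm (1.0 is 50 mm), then the turn about the tool's z in units of 6 degrees (1.0 is 6 degrees). A call has 1 to 12 rows; each row shifts and turns the commanded pose from where the row before left it, along the tool's axes as they then stand; what a row does not reach is not made up. A row lasts 1/8 s, in which the tool goes at most 62.5 mm and 10.7 degrees, less where a joint would pass 70% of its speed; a pose out of reach is approached as far as the arm can. A call is refused whole if a number of a shift passes 1 or a number of a turn 1, either way. A call with a gripper value outside its range is refused whole. The fingers move at their own pace and stop on an object; "squeeze" is the grip in N (left out, the last holds). Time passes only in rows, so rows that do not move let the fingers close. It gives the time, the measured TCP pose, the force and the opening at its end, in the units of the state.
- get_state(): the state, without advancing time (a new reading comes with each control period).
- viewer.capture(name): name is "scene" or "top"; returns a dict with "frame" (420x560x3 uint8, blue, green, red), "K" (3x3 intrinsics, pixels), "R" (3x3) and "t" (3): a world point X has camera coordinates R X + t. Camera axes: x right, y down, z forward; pixel columns grow to the right and rows downward; lengths in m; the calibration is good to about 2 mm. A picture is of the moment at which its call begins. There is no depth.
- close_job(): hands the job in, once; it reports no verdict.
The state is a dict: "time_s": time; "joints": joint angles; "qd": joint speeds; "joint_torque": joint torques, N m; "tcp_pos": TCP position; "eef_rot": TCP orientation; "contact_force": force on the tool from outside, world axes, zero at the start; "moment": the same for the moment, N m; "gripper_width": finger opening in m.
Only numpy, scipy, OpenCV 4.12 (cv2) and the standard library are available. Lean on these libraries where they do the work, as an engineer would, in place of code of your own. Each camera call takes 0.05 s, during which the arm holds its last target.

TASK

Set the doughnut pan rack one hole wider for the next pan. A wooden turning stick has been left lying across its tubes in the way: first lay that stick flat in the shallow stick pan, beside and parallel to its mate with its narrow end pointing the same way, and let go of it. Then pull up the rack's lock plunger, slide the rest outwards to the very next hole and let the pin drop fully home; finish still holding the plunger knob with the pin home, and leave the mate and the other things on the counter where they are.

Things in the scene. Friction and masses are not known exactly. Their poses are not given: they have to be found in the camera images.
- rack: stainless pan rack fixed to the counter; origin at its middle, on the counter. Two square tubes 410 mm long run along its y axis, 30 mm wide, tops 52 mm above the counter, centre lines at x = -90 and +90 mm, open air between them (cross tubes only at the ends). A fixed rest stands at the -y end; the sliding rest moves along the tubes, outwards = +y. Rest lips are 67 mm above the counter
- rest (a joint): travel of the sliding rest in m, growing outwards (rack's +y); at the start 0 within 1 mm, pin in a hole; next hole at 0.060, the one after at 0.120, each with 1.5 mm of play. The rest weighs 0.6 kg, slides with 2 to 3 N of friction, has no spring; its two 74 mm sleeves round the tubes reach 41 mm outwards of the rack's middle at the start, tops 56 mm above the counter
- plunger (a joint): lift of the lock plunger in m: 0 = pin fully home in a hole, 0.016 = stop. The tip of the pin is round; it leaves its hole at 0.010 and rests at 0.010 on the tube when between holes. A spring pulls it down with 5 N at 0 and 10 N at 0.014
- knob (a point): centre of the plunger's black upright pull knob, a cylinder 25 mm in diameter and 22 mm high, 93 mm above the counter when the pin is home, over the front tube. It moves with the sliding rest and the plunger. Below it is a 20 mm collar, 56 to 76 mm above the counter; the rest's lip runs 28 mm to -y of the knob's axis. Axes as the rack's
- stick_mid (a point): centre of the loose turning stick on the rack, half-way up its thickness: flat light wood, 295 mm long, 14 mm thick, 40 g; x axis along the stick towards the narrow end, z up. The handle part (x from -153 to +25 mm) is 16 mm wide, the rest 9 mm wide; the centre of mass is near x = -17 mm. At the start it lies level across both tubes, close outwards of the sliding rest
- stick_tip (a point): the narrow end of that stick, 137 mm along its x axis from its centre
- stick_pan: shallow open stainless pan, fixed on the counter: 350 mm along its x axis, 176 mm along y, walls 3 mm thick, 20 mm high, with a thin flat rim about 8 mm wide outside; origin under its middle on the counter; inner floor 3 mm above the counter
- mate_mid (a point): centre of the second, equal stick, lying loose in the pan on its -y side along the pan's x axis, narrow end towards +x; axes as for the other stick. The +y half of the pan is free
- shaker: bystander: metal sugar shaker, 66 mm in diameter and 113 mm tall, origin at its foot
- sauce: bystander: white squeeze bottle, 58 mm in diameter and 150 mm tall, origin at its foot
- next_hole (a point): mouth of the next hole outwards, in the top of the rack's front tube (x = -90 mm), 52 mm above the counter, 80 mm to +y of the rack's middle; 13 mm wide. Holes follow every 60 mm. With the pin in it the knob stands straight above it. Axes as the rack's

How it is judged (in metres and radians):
On the way, in this order (a step that is already met when the one before it is completed fails the run):
1. the stick lies flat in the stick pan, parallel to its mate (within 0.2 rad) with its narrow end the same way, let go (z of stick_mid in the frame of stick_pan below 0.014 m and y of stick_mid in the frame of stick_pan between -0.085 and 0.085 m and x of stick_mid in the frame of stick_pan between -0.04 and 0.04 m and angle between stick_mid's own z axis and vertical below 0.03 rad and angle between the x axis of stick_mid and the x axis of mate_mid, either way round below 0.2 rad and x of stick_tip in the frame of mate_mid above 0.05 m and linear speed of stick below 0.02 m/s and contact force between stick and the fingers below 0.05 N), for 0.2 s.
2. the plunger is pulled up out of its first hole (by more than 8 mm) (value of joint plunger above 0.008 m and value of joint rest below 0.02 m and contact force between plunger and the fingers above 0.5 N), for 0.05 s.
At the end, for the whole second after the job is handed in: Rest at the next hole outwards (0.060 m, within 3 mm), plunger within 2 mm of 0, fingers still on the knob with over 1.5 N; the stick flat, still and let go in the stick pan, parallel to its mate within 0.2 rad, narrow end the same way (all of step 1 and value of joint rest between 0.057 and 0.063 m and value of joint plunger below 0.002 m and contact force between plunger and the fingers above 1.5 N); the arm keeps its last pose, push and grip.
It fails at once if the mate stick, shaker or bottle moved by more than 30 mm (distance of any of mate_mid, shaker, sauce from where it was at the start of the episode above 0.03 m).
It fails at once if the stick dropped into the pan from more than 40 mm (contact force between stick and anything else below 0.02 N and horizontal distance between stick_mid and stick_pan below 0.15 m and height (world z) of stick_mid above 0.05 m).
It also fails if it takes over 58 s, if anything falls off the work surface, if the arm or the gripper's body presses on something with over 40 N, if the wrist force passes 120 N, or if a joint passes its speed limit or range.

## Working session

There is one attempt and no reset: what is moved stays moved. The work goes in short steps, Python scripts to look and compute and a tool call to move; the robot and the scene stay as the last step left them, time stands still between calls to the robot, and variables do not carry over. Pictures are saved under pics/ and viewed, and the job is handed in when it is done.

Besides the shell and the picture viewer there is one more tool, called after "Call:" as a command line: name --argument value ..., lists and objects as JSON in quotes. apply_moves: Moves the arm, as the interface text tells. Its arguments: {"type":"object","properties":{"plan":{"type":"array","items":{"type":"array"}},"squeeze":{"type":"number"}},"required":["plan"]}

```bash
ls; mkdir -p pics; python3 - <<'E'
from plant import get_state, viewer, r
import cv2,pickle
print(get_state()); print(r.hold_point_z)
d={}
for n in("scene","top"):
    c=viewer.capture(n); d[n]=c; cv2.imwrite(f"pics/{n}0.png",c["frame"]); print(n,c["K"],c["R"],c["t"])
pickle.dump(d,open("cap0.pkl","wb"))
E
```

```text
pics
{'time_s': 0.0, 'joints': array([ 8.79547484e+01,  2.05906335e+01,  6.33313417e-01, -2.03098627e-02,
       -7.01359640e+01, -1.65075384e+01]), 'qd': array([ 0.05272519,  0.05300692, -0.0983834 ,  0.06085284, -0.057992  ,
        0.02385263]), 'joint_torque': array([-3.04603818e-04, -5.82714272e+01,  2.93052453e+01,  6.99722573e+00,
        6.85457155e-03, -1.72159080e-04]), 'tcp_pos': array([0.21463167, 0.63944408, 0.22562765]), 'eef_rot': array([-1.79991797e+02, -9.48645621e-02, -1.08559713e+02]), 'contact_force': array([0.27182637, 1.08931754, 0.83909862]), 'moment': array([-0.01367965,  0.01964142, -0.02836574]), 'gripper_width': 0.08785589199862123}
0.0188
scene [[544.08648316   0.         281.00138037]
 [  0.         544.08648316 215.72036117]
 [  0.           0.           1.        ]] [[-0.7776068   0.6285966   0.01392758]
 [ 0.36094937  0.46443158 -0.80871432]
 [-0.51482349 -0.6238346  -0.5880367 ]] [ 0.45388391 -0.12898318  1.950866  ]
top [[537.07223827   0.         284.6533574 ]
 [  0.         537.07223827 207.20524835]
 [  0.           0.           1.        ]] [[-0.02735659 -0.99954932 -0.01236045]
 [-0.99738192  0.02812112 -0.0666222 ]
 [ 0.06693976  0.01050554 -0.99770171]] [0.00324562 0.58674622 1.91829161]
```

```bash
python3 - <<'E'
import cv2
for n in("scene","top"):
    f=cv2.imread(f"pics/{n}0.png"); cv2.imwrite(f"pics/{n}0b.png",cv2.resize(f,(800,600),interpolation=cv2.INTER_CUBIC))
E
```

```text
(no output)
```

View pics/scene0b.png

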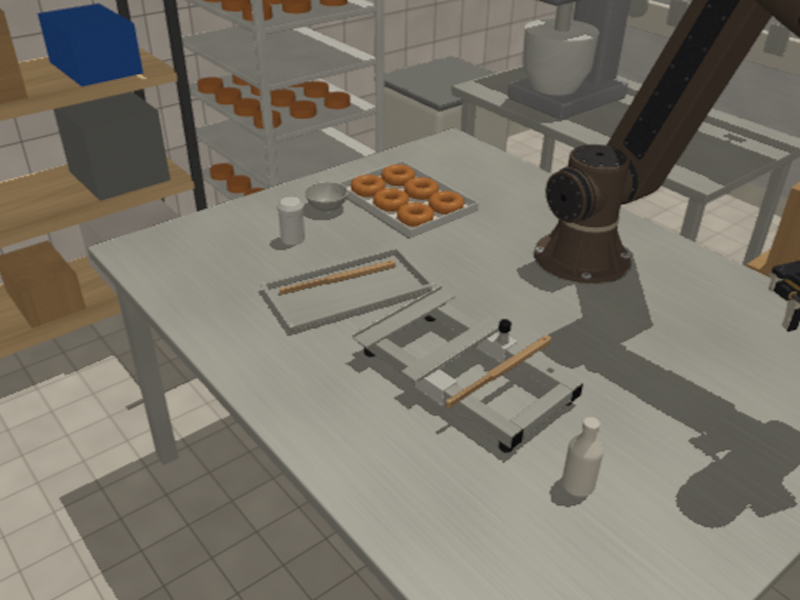

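View pics/top0b.png

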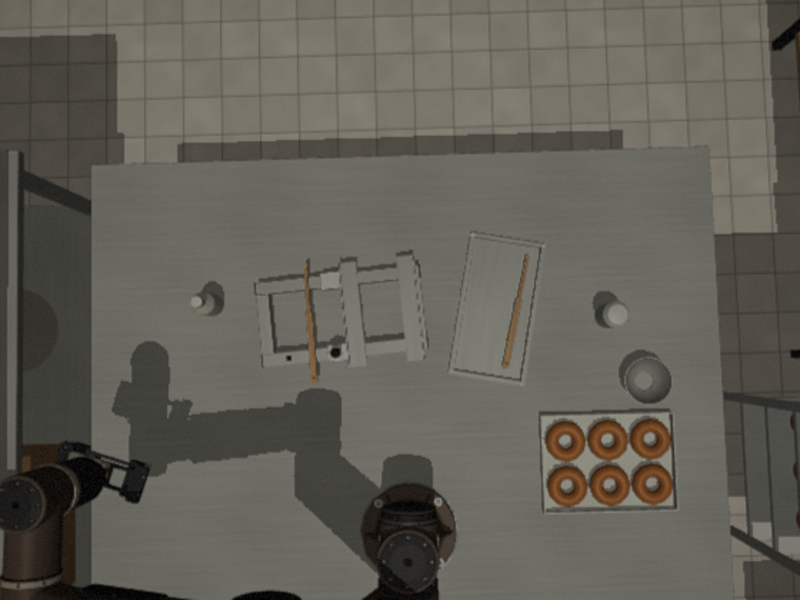

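The scene view shows the rack in the middle with the loose stick across it, the pan to its left with the mate, the bottle in front and the shaker behind. In the top view, the knob is near (335,352), the loose stick runs (307,262)–(315,382), and the mate (526,255)–(506,367). I'll enlarge these next.

```bash
python3 - <<'E'
import cv2
f=cv2.imread("pics/top0.png")
# full-res crop
def crop(f,x0,y0,w,h,s,name):
    c=cv2.resize(f[y0:y0+h,x0:x0+w],None,fx=s,fy=s,interpolation=cv2.INTER_CUBIC)
    for i in range(0,w,10): cv2.putText(c,str(x0+i),(i*s,8),0,0.3,(0,255,255),1); cv2.line(c,(i*s,10),(i*s,14),(0,255,255),1)
    for i in range(0,h,10): cv2.putText(c,str(y0+i),(0,i*s+3),0,0.3,(0,255,255),1)
    cv2.imwrite(name,c)
crop(f,170,170,133,100,6,"pics/c1.png")
crop(f,300,155,133,120,5,"pics/c2.png")
g=cv2.imread("pics/scene0.png")
crop(g,245,190,170,130,4,"pics/c3.png")
crop(g,175,165,140,75,5,"pics/c4.png")
E
```

```text
(no output)
```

View pics/c1.png

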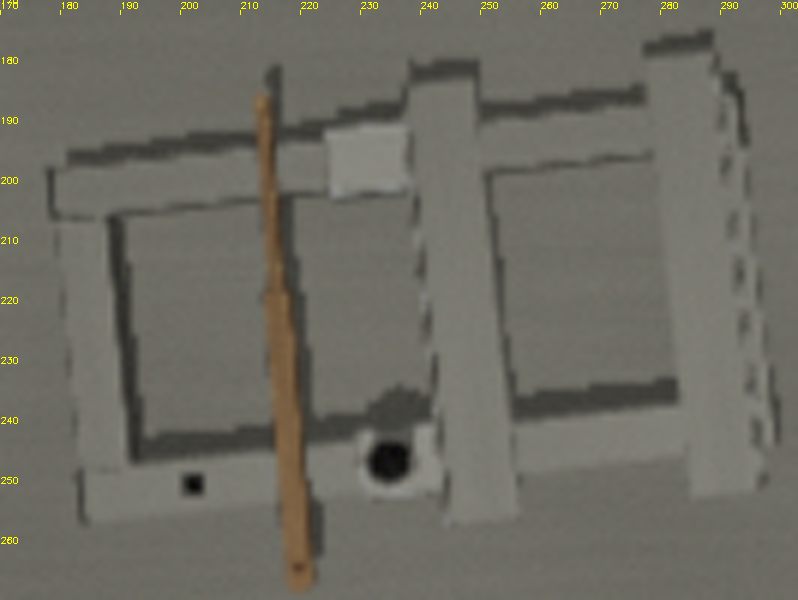

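View pics/c2.png

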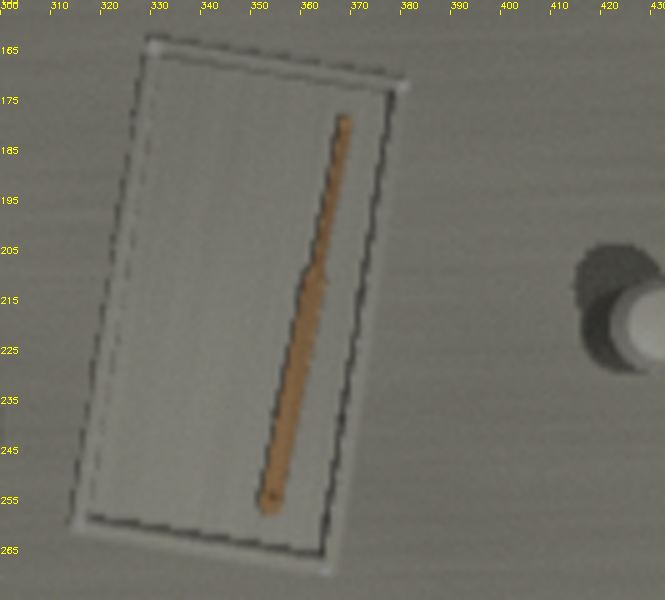

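View pics/c3.png

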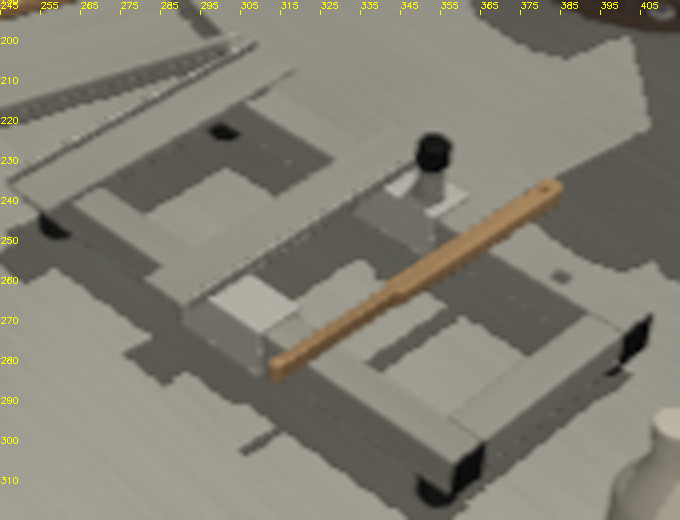

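View pics/c4.png

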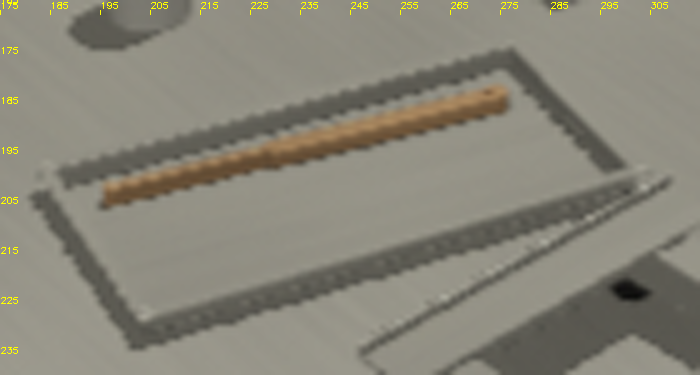

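```bash
cat > h.py <<'E'
import numpy as np, pickle
d=pickle.load(open("cap0.pkl","rb"))
def bp(cam,uv,z,c=None):
    c=c or d[cam]; K,R,t=c["K"],c["R"],np.array(c["t"]).ravel()
    ray=R.T@np.linalg.solve(K,[uv[0],uv[1],1]); o=-R.T@t
    return o+ray*(z-o[2])/ray[2]
def pr(cam,X,c=None):
    c=c or d[cam]; p=c["K"]@(c["R"]@np.array(X)+np.array(c["t"]).ravel()); return p[:2]/p[2]
def ang(a,b): v=b-a; return np.degrees(np.arctan2(v[1],v[0])),np.linalg.norm(v)
E
python3 - <<'E'
from h import *
np.set_printoptions(precision=4,suppress=True)
print("stick top"); n,hd=bp("top",(213.7,185.3),.066),bp("top",(219.7,267.5),.066); print(n,hd,ang(hd,n))
print("mate top"); n,hd=bp("top",(368.3,178),.017),bp("top",(353.5,257.3),.017); print(n,hd,ang(hd,n))
P=[bp("top",q,.02) for q in [(330,162.6),(381,171.4),(366,269.2),(314.4,260.6)]]; print("pan",np.array(P),sum(P)/4,[ang(P[i],P[(i+1)%4]) for i in range(4)])
hole=bp("top",(201.7,250.3),.052); k=bp("top",(234.3,246.5),.104); print("hole,knob",hole,k,ang(k,hole))
print("scene knob",bp("scene",(352.7,224.5),.104),"hole?",bp("scene",(384.5,258.5),.052))
print("scene stick",bp("scene",(312,282),.066),bp("scene",(382,235.5),.066))
# tubes ends
for q in [(178,197.5),(179,206.5),(183,248),(183.5,257)]: print(bp("top",q,.052))
E
```

```text
stick top
[0.6682 0.2352 0.066 ] [0.3784 0.2196 0.066 ] (np.float64(3.095309846953854), np.float64(0.2901708293028439))
mate top
[ 0.6841 -0.3186  0.017 ] [ 0.3999 -0.2548  0.017 ] (np.float64(-12.635762267733444), np.float64(0.29129893342121943))
pan [[ 0.7439 -0.1818  0.02  ]
 [ 0.7065 -0.3648  0.02  ]
 [ 0.3565 -0.2976  0.02  ]
 [ 0.392  -0.1143  0.02  ]] [ 0.5497 -0.2396  0.02  ] [(np.float64(-101.55512169998144), np.float64(0.1868633224428417)), (np.float64(169.11891021294986), np.float64(0.3564071118119331)), (np.float64(79.02174747029949), np.float64(0.18666548996147475)), (np.float64(-10.851478202517418), np.float64(0.358288834301719))]
hole,knob [0.4401 0.284  0.052 ] [0.4505 0.1628 0.104 ] (np.float64(94.91959243702038), np.float64(0.13225913593763444))
scene knob [0.4523 0.1614 0.104 ] hole? [0.4415 0.282  0.052 ]
scene stick [0.6748 0.2395 0.066 ] [0.3841 0.2177 0.066 ]
[0.6298 0.3653 0.052 ]
[0.5975 0.3622 0.052 ]
[0.45   0.3501 0.052 ]
[0.4182 0.3488 0.052 ]
```

Call:
apply_moves --plan '[[100,[0,0,0],-0.92],[100,[0,0,0],-0.92],[100,[0,0,0],-0.92],[100,[0,0,0],-0.92],[100,[0.9,-0.6,0],0],[100,[0.9,-0.6,0],0],[100,[0.9,-0.6,0],0],[100,[0.9,-0.6,0],0],[100,[0.9,-0.6,0],0],[100,[0.9,-0.6,0],0],[100,[0.9,-0.6,0],0],[100,[0.9,-0.6,0],0]]' --squeeze 15

```text
time_s: 1.6
tcp_pos: [0.4771, 0.2938, 0.2264]
eef_rot: [180.0, -0.0, -86.5]
contact_force: [0.0, 0.9, -0.3]
gripper_width: 0.0533
```

Call:
apply_moves --plan '[[100,[0.65,-0.35,0],0],[100,[0.65,-0.35,0],0],[100,[0,0,0.6],0],[100,[0,0,0.6],0],[100,[0,0,0.6],0],[100,[0,0,0],0],[100,[0,0,0],0]]'

```text
time_s: 2.48
tcp_pos: [0.5159, 0.233, 0.1375]
eef_rot: [-180.0, 0.0, -86.5]
contact_force: [0.3, -0.3, 0.1]
gripper_width: 0.0533
```

```bash
cat >> h.py <<'E'
def shift(target):
    from plant import get_state
    from scipy.spatial.transform import Rotation as Ro
    s=get_state(); R=Ro.from_euler("xyz",s["eef_rot"],degrees=True).as_matrix()
    return np.round(R.T@(np.array(target)-s["tcp_pos"])/0.05,3), s["tcp_pos"].round(4), s["eef_rot"].round(2)
def snap(tag):
    from plant import viewer
    import cv2
    out={}
    for n in("scene","top"):
        c=viewer.capture(n); out[n]=c; cv2.imwrite(f"pics/{n}_{tag}.png",c["frame"])
    pickle.dump(out,open(f"cap_{tag}.pkl","wb")); return out
def crop(f,x0,y0,w,h,s,name):
    import cv2
    c=cv2.resize(f[y0:y0+h,x0:x0+w],None,fx=s,fy=s,interpolation=cv2.INTER_CUBIC)
    for i in range(0,w,10): cv2.putText(c,str(x0+i),(i*s,8),0,0.3,(0,255,255),1)
    for i in range(0,h,10): cv2.putText(c,str(y0+i),(0,i*s+3),0,0.3,(0,255,255),1)
    cv2.imwrite(name,c)
E
python3 - <<'E'
from h import *
o=snap("a"); print(shift((.517,.2275,.053)))
crop(o["scene"]["frame"],260,130,170,150,4,"pics/a1.png"); crop(o["top"]["frame"],170,150,133,120,5,"pics/a2.png")
E
```

```text
(array([ 0.118, -0.008,  1.7  ]), array([0.5161, 0.2332, 0.138 ]), array([-1.799e+02,  7.000e-02, -8.646e+01]))
```

View pics/a1.png

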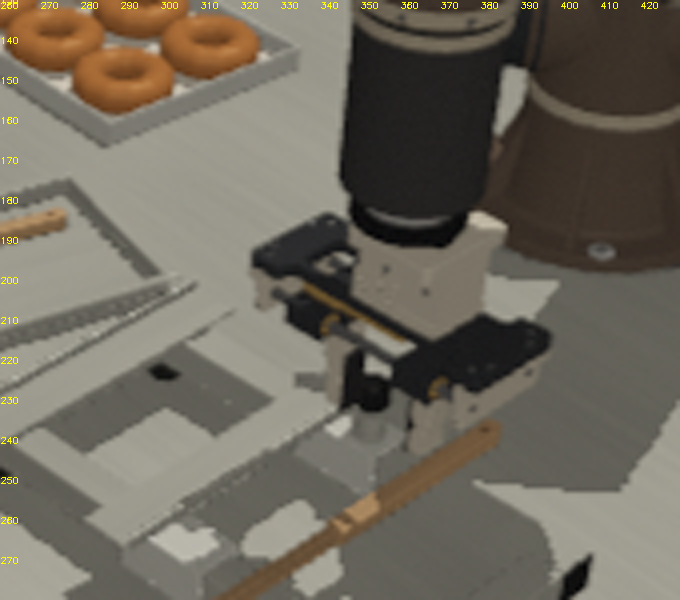

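View pics/a2.png

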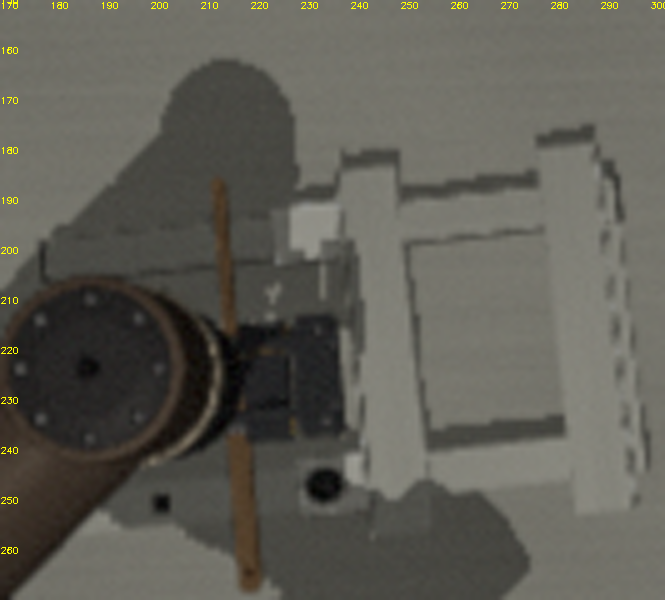

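The gripper is above the stick and its body clears the knob and the rest, so I'm going down to grasp.

Call:
apply_moves --plan '[[100,[0.12,0,0.4],0],[100,[0,0,0.4],0],[100,[0,0,0.4],0],[100,[0,0,0.3],0],[100,[0,0,0.2],0],[100,[0,0,0],0],[100,[0,0,0],0],[255,[0,0,0],0],[255,[0,0,0],0],[255,[0,0,0],0],[255,[0,0,0],0],[255,[0,0,0],0]]'

```text
time_s: 4.08
tcp_pos: [0.5159, 0.2268, 0.0517]
eef_rot: [-180.0, 0.0, -86.5]
contact_force: [-0.7, 0.8, 1.4]
gripper_width: 0.0159
```

```bash
python3 - <<'E'
from h import *
from plant import get_state
s=get_state(); print(s["gripper_width"],s["contact_force"])
o=snap("b"); print(shift((.517,.2275,.053)))
crop(o["scene"]["frame"],260,170,170,150,4,"pics/b1.png")
E
```

```text
0.015947406531578858 [-0.70804536  0.79215474  1.39041806]
(array([-0.013, -0.024, -0.027]), array([0.5159, 0.2268, 0.0517]), array([-1.7999e+02,  1.0000e-02, -8.6470e+01]))
```

View pics/b1.png

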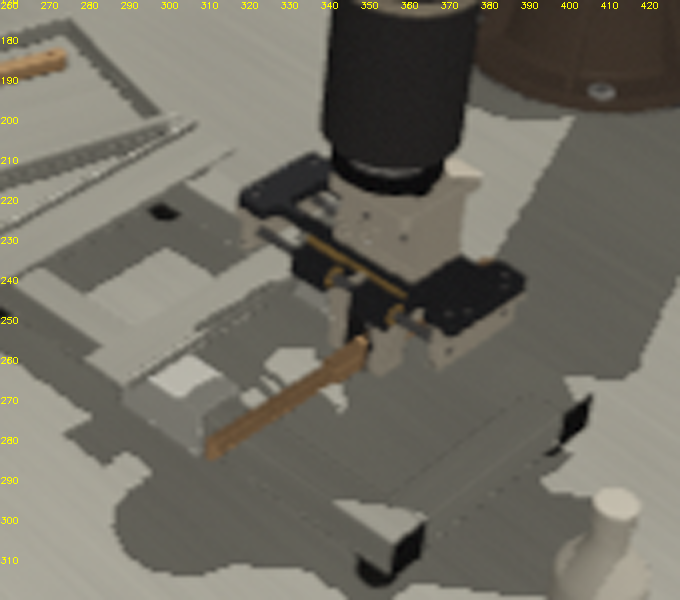

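Call:
apply_moves --plan '[[255,[0,0,-0.2],0],[255,[0,0,-0.5],0],[255,[0,0,-0.6],0],[255,[0,0,-0.6],0],[255,[0,0,-0.3],0.5],[255,[0,0,0],0.85],[255,[0,0,0],0.85],[255,[0.4,-0.1,0],0.35],[255,[0.8,-0.2,0],0],[255,[0.8,-0.2,0],0],[255,[0.8,-0.2,0],0],[255,[0.8,-0.2,0],0]]'

```text
time_s: 5.68
tcp_pos: [0.5234, 0.0391, 0.162]
eef_rot: [-180.0, 0.0, -101.7]
contact_force: [0.9, 0.1, -0.4]
gripper_width: 0.0158
```

```bash
python3 - <<'E'
from h import *
print(shift((.536,-.216,.1)))
E
```

```text
(array([ 4.944, -1.285,  1.24 ]), array([0.5234, 0.0391, 0.162 ]), array([-179.99,    0.  , -101.75]))
```

Call:
apply_moves --plan '[[255,[0.8,-0.2,0],0],[255,[0.8,-0.2,0],0],[255,[0.8,-0.2,0],0],[255,[0.8,-0.2,0],0],[255,[0.8,-0.2,0.2],0],[255,[0.4,-0.1,0.5],0],[255,[0,0,0.5],0],[255,[0,0,0],0],[255,[0,0,0],0]]'

```text
time_s: 6.8
tcp_pos: [0.5331, -0.1856, 0.1027]
eef_rot: [-179.9, -0.0, -101.7]
contact_force: [-0.6, -0.3, -0.3]
gripper_width: 0.016
```

```bash
python3 - <<'E'
from h import *
o=snap("c"); print(shift((.536,-.216,.0045)))
crop(o["scene"]["frame"],165,120,170,130,4,"pics/b2.png"); crop(o["top"]["frame"],300,150,133,120,5,"pics/b3.png")
E
```

```text
(array([ 0.593, -0.168,  1.97 ]), array([ 0.5336, -0.1852,  0.103 ]), array([-1.7988e+02,  1.0000e-02, -1.0172e+02]))
```

View pics/b2.png

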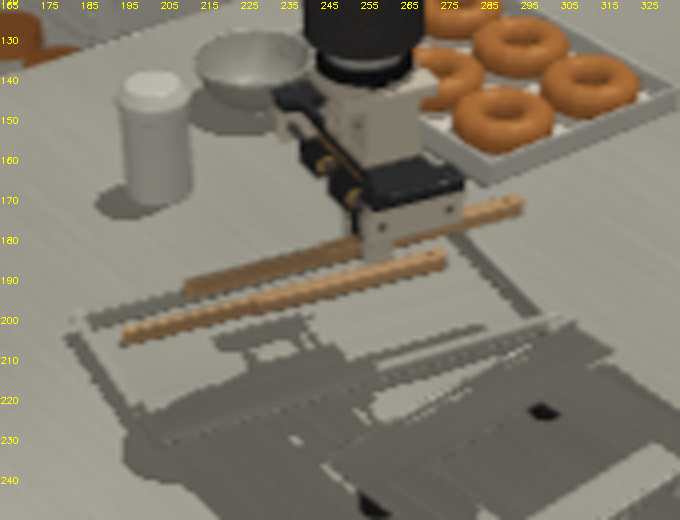

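View pics/b3.png

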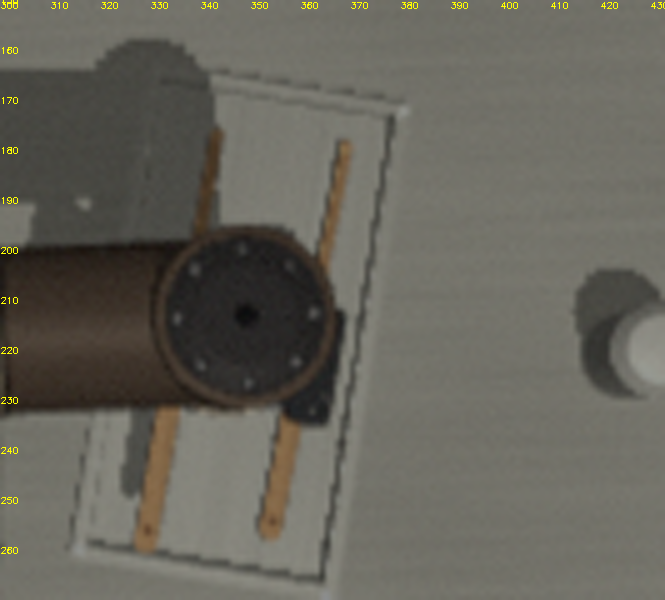

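```bash
python3 - <<'E'
from h import *
np.set_printoptions(precision=4,suppress=True)
o=pickle.load(open("cap_c.pkl","rb"))
n,hd=bp("top",(342.5,175.8),.117,o["top"]),bp("top",(329,259.5),.117,o["top"]); print(n,hd,ang(hd,n))
# scene ends (top face): tip, handle
c=o["scene"]
print(pr("scene",n,c),pr("scene",hd,c))
# pan corners projected to scene
yaw=np.radians(-11); C=np.array([.5497,-.2396]); ex=np.array([np.cos(yaw),np.sin(yaw)]); ey=np.array([-ex[1],ex[0]])
for a,b in[(1,1),(1,-1),(-1,-1),(-1,1)]: print(a,b,pr("scene",[*(C+a*.172*ex+b*.085*ey),.003],c),pr("top",[*(C+a*.172*ex+b*.085*ey),.003],o["top"]))
E
```

```text
[ 0.6826 -0.2157  0.117 ] [ 0.3976 -0.16    0.117 ] (np.float64(-11.06602635127675), np.float64(0.29030832712197024))
[212.1159 190.429 ] [295.0066 168.46  ]
1 1 [204.894  230.5515] [331.7252 165.7164]
1 -1 [186.0185 202.7375] [377.8025 173.2181]
-1 -1 [277.6253 178.0238] [363.2238 266.7452]
-1 1 [301.1988 202.1697] [316.6557 258.9697]
```

The stick is held level at a yaw of about -11°. I'll shift it in and lower it.

Call:
apply_moves --plan '[[255,[0.6,-0.2,0.4],0.1],[255,[0,0,0.5],0],[255,[0,0,0.5],0],[255,[0,0,0.3],0],[255,[0,0,0.15],0],[255,[0,0,0],0],[255,[0,0,0],0]]'

```text
time_s: 7.78
tcp_pos: [0.5372, -0.2167, 0.0099]
eef_rot: [-179.9, 0.0, -102.3]
contact_force: [0.3, -1.1, -0.3]
gripper_width: 0.0162
```

```bash
python3 - <<'E'
from h import *
from plant import get_state
print(get_state()["contact_force"])
print(shift((.536,-.216,.0045)))
E
```

```text
[ 0.25249606 -1.09071604 -0.33760368]
(array([-0.009,  0.026,  0.108]), array([ 0.5372, -0.2167,  0.0099]), array([-179.92,    0.  , -102.35]))
```

Call:
apply_moves --plan '[[255,[0,0,0.09],0],[255,[0,0,0],0],[255,[0,0,0],0],[195,[0,0,0],0],[170,[0,0,0],0],[150,[0,0,0],0],[150,[0,0,0],0],[150,[0,0,0],0]]'

```text
time_s: 8.78
tcp_pos: [0.5365, -0.2167, 0.0046]
eef_rot: [-180.0, 0.0, -102.4]
contact_force: [0.1, -0.6, -0.6]
gripper_width: 0.0361
```

Released. Next I back straight up and check where the stick ended up.

Call:
apply_moves --plan '[[150,[0,0,-0.2],0],[150,[0,0,-0.5],0],[150,[0,0,-0.8],0],[150,[0,0,-0.9],0],[120,[-0.5,0,-0.9],0],[120,[-0.9,0,0],0],[120,[-0.9,0,0],0],[120,[-0.9,0,0],-0.7],[120,[-0.9,0,0],-0.7],[120,[0,0,0],-0.7],[120,[0,0,0],-0.75],[120,[0,0,0],0]]'

```text
time_s: 10.28
tcp_pos: [0.5772, -0.0157, 0.1702]
eef_rot: [-180.0, 0.0, -85.3]
contact_force: [0.6, 0.5, -0.6]
gripper_width: 0.0464
```

```bash
python3 - <<'E'
from h import *
np.set_printoptions(precision=4,suppress=True)
o=snap("d"); print(shift((.4515,.162,.15)))
crop(o["scene"]["frame"],165,150,200,130,4,"pics/d1.png"); crop(o["top"]["frame"],300,150,133,120,5,"pics/d2.png")
E
```

```text
(array([-3.75 ,  2.219,  0.4  ]), array([ 0.5772, -0.016 ,  0.17  ]), array([-179.97,    0.  ,  -85.38]))
```

View pics/d1.png

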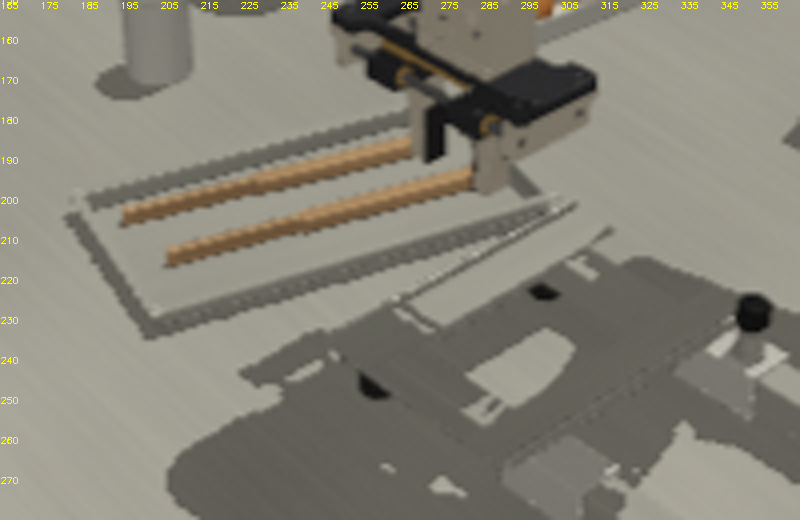

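View pics/d2.png

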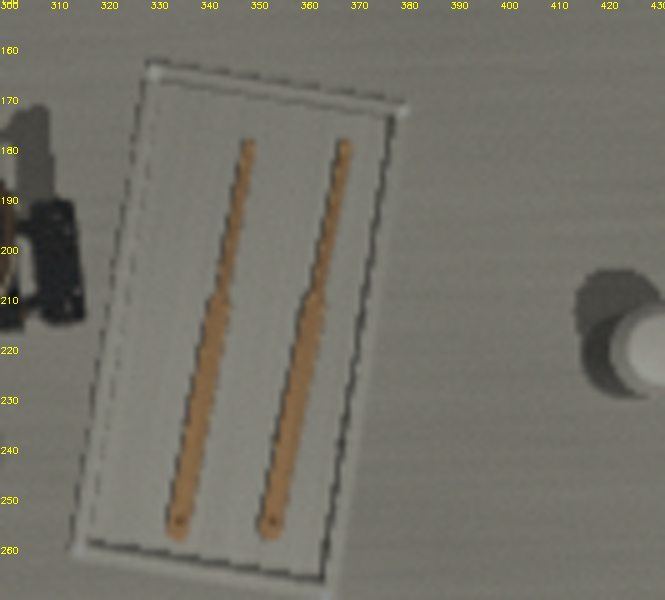

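The stick lies flat next to the mate, parallel and pointing the same way. Its tip is at top pixel (348,178) against (368,178) for the mate, and the mate hasn't moved. Now to the knob.

Call:
apply_moves --plan '[[110,[-0.75,0.45,0],0],[110,[-0.75,0.45,0],0],[110,[-0.75,0.45,0],0],[110,[-0.75,0.45,0],0],[110,[-0.75,0.42,0.2],0],[110,[0,0,0.2],0],[110,[0,0,0],0],[110,[0,0,0],0]]'

```text
time_s: 11.38
tcp_pos: [0.4517, 0.1612, 0.1498]
eef_rot: [-180.0, -0.0, -85.4]
contact_force: [-0.4, 1.2, 0.8]
gripper_width: 0.0498
```

```bash
python3 - <<'E'
from h import *
np.set_printoptions(precision=4,suppress=True)
o=snap("e"); print(shift((.4514,.1621,.076)))
from plant import get_state
p=get_state()["tcp_pos"]; print(pr("scene",p,o["scene"]),pr("top",p,o["top"]))
crop(o["scene"]["frame"],280,140,150,130,5,"pics/e1.png")
E
```

```text
(array([-0.018,  0.005,  1.476]), array([0.4517, 0.1612, 0.1498]), array([-179.98,    0.  ,  -85.37]))
[354.2908 211.3693] [233.3279 246.2079]
```

View pics/e1.png

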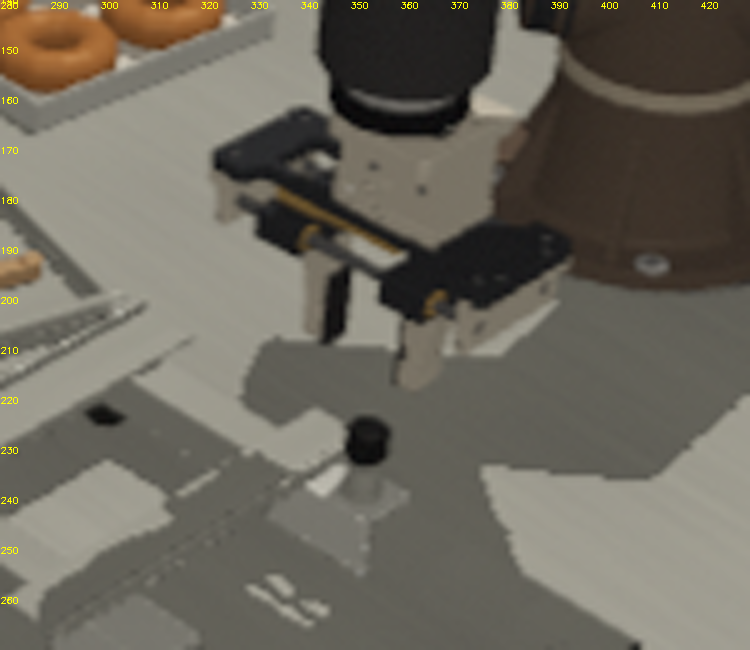

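The knob is centred below the open jaws (knob top at about (353,225)). Going down to grip it.

Call:
apply_moves --plan '[[110,[0,0,0.4],0],[110,[0,0,0.4],0],[110,[0,0,0.4],0],[110,[0,0,0.26],0],[110,[0,0,0],0],[110,[0,0,0],0],[180,[0,0,0],0],[190,[0,0,0],0],[255,[0,0,0],0],[255,[0,0,0],0],[255,[0,0,0],0]]' --squeeze 40

```text
time_s: 12.85
tcp_pos: [0.4514, 0.1639, 0.077]
eef_rot: [-179.9, 0.2, -85.2]
contact_force: [-5.6, 9.2, 0.5]
gripper_width: 0.0241
```

```bash
python3 - <<'E'
from h import *
from plant import get_state
s=get_state();print(s["contact_force"],s["moment"],s["tcp_pos"])
o=snap("f")
crop(o["scene"]["frame"],280,140,150,130,5,"pics/f1.png")
E
```

```text
[-5.6350503   9.17865837  0.49557563] [3.33062321 1.869277   0.13413505] [0.45137918 0.16389659 0.07699716]
```

View pics/f1.png

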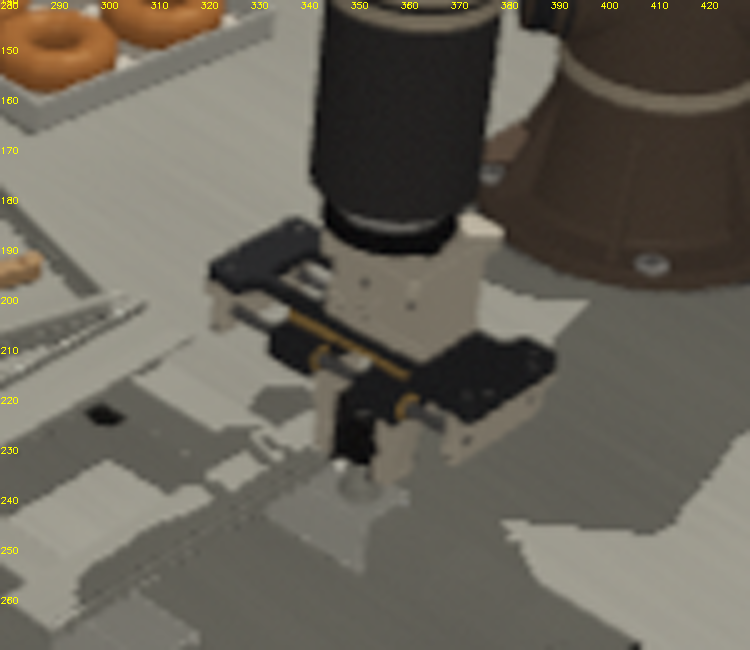

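Call:
apply_moves --plan '[[255,[-0.05,0.02,0],0],[255,[0,0,0],0],[255,[0,0,0],0]]'

```text
time_s: 13.32
tcp_pos: [0.4509, 0.165, 0.077]
eef_rot: [-179.9, 0.1, -85.2]
contact_force: [4.5, 3.0, -0.9]
gripper_width: 0.024
```

Call:
apply_moves --plan '[[255,[0,-0.01,-0.1],0],[255,[0,0,-0.1],0],[255,[0,0,-0.08],0],[255,[0,0,0],0],[255,[0,0,0],0]]'

```text
time_s: 13.95
tcp_pos: [0.4508, 0.1646, 0.0901]
eef_rot: [-180.0, 0.0, -85.3]
contact_force: [6.5, 2.4, -10.1]
gripper_width: 0.0243
```

Lifted 13 mm at 10 N, which matches the spring. Sliding outwards now.

Call:
apply_moves --plan '[[255,[-0.1,-0.02,0],0],[255,[-0.2,0,0],0],[255,[-0.2,0,0],0],[255,[-0.2,0,0],0],[255,[-0.2,0,0],0],[255,[-0.2,0,0],0],[255,[-0.1,0,0],0],[255,[0,0,0],0],[255,[0,0,0],0]]'

```text
time_s: 15.08
tcp_pos: [0.4459, 0.2237, 0.0895]
eef_rot: [179.9, -0.0, -85.3]
contact_force: [4.8, 1.9, -10.8]
gripper_width: 0.0241
```

```bash
python3 - <<'E'
from h import *
from plant import get_state
s=get_state();print(s["contact_force"],s["tcp_pos"])
o=snap("g")
crop(o["scene"]["frame"],280,140,150,130,5,"pics/g1.png")
crop(o["top"]["frame"],170,150,133,120,5,"pics/g2.png")
E
```

```text
[  4.78959999   1.93956261 -10.84906818] [0.44593331 0.22368133 0.08947056]
```

View pics/g1.png

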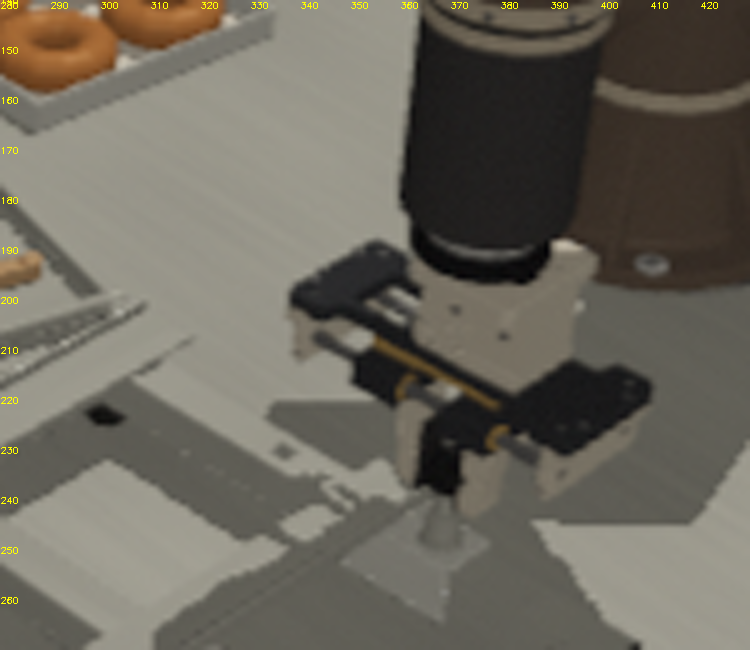

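View pics/g2.png

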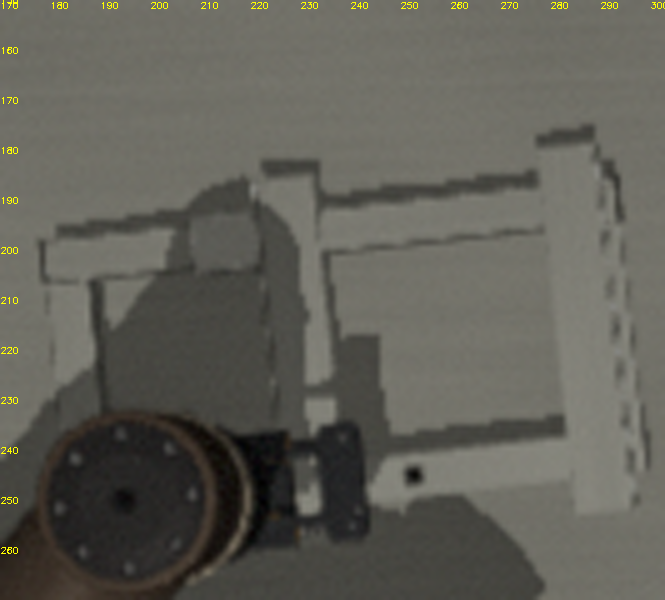

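```bash
python3 - <<'E'
from h import *
np.set_printoptions(precision=4,suppress=True)
a=bp("top",(201.7,250.3),.052); b=bp("top",(251.1,244.9),.052)
print(a,b,ang(b,a),b+(a-b)*2/3)
o=pickle.load(open("cap0.pkl","rb"));f=o["top"]["frame"];g=pickle.load(open("cap_g.pkl","rb"))["top"]["frame"]
for im,(x,y) in((f,(201,250)),(g,(251,245))):
    p=im[y-4:y+5,x-4:x+5].mean(2); w=np.clip(p.max()*.75-p,0,None); Y,X=np.mgrid[y-4:y+5,x-4:x+5]
    print((w*X).sum()/w.sum(),(w*Y).sum()/w.sum())
E
```

```text
[0.4401 0.284  0.052 ] [0.4543 0.1088 0.052 ] (np.float64(94.65539662591829), np.float64(0.17576109281455957)) [0.4448 0.2256 0.052 ]
201.62700964630227 250.05340416608416
252.31678224687937 244.68571428571434
```

Call:
apply_moves --plan '[[255,[-0.01,0,0.05],0],[255,[0,0,0.05],0],[255,[0,0,0.05],0],[255,[0,0,0],0],[255,[0,0,0],0]]'

```text
time_s: 15.8
tcp_pos: [0.446, 0.2241, 0.0828]
eef_rot: [179.9, -0.1, -85.3]
contact_force: [3.3, -1.8, -6.9]
gripper_width: 0.0238
```

The force still follows the spring at 6 mm lift, so the pin has entered the hole. Lowering it the rest of the way.

Call:
apply_moves --plan '[[255,[0,0,0.05],0],[255,[0,0,0.05],0],[255,[0,0,0.04],0],[255,[0,0,0],0],[255,[0,0,0],0],[255,[0,0,0],0]]'

```text
time_s: 16.55
tcp_pos: [0.4462, 0.2247, 0.077]
eef_rot: [-180.0, 0.0, -85.2]
contact_force: [-2.8, -2.4, 4.8]
gripper_width: 0.0241
```

```bash
python3 - <<'E'
from h import *
import cv2
o=snap("z")
crop(o["scene"]["frame"],165,120,265,195,3,"pics/z1.png")
crop(o["top"]["frame"],130,150,320,130,2,"pics/z2.png")
from plant import get_state
s=get_state();print(s["time_s"],s["tcp_pos"],s["contact_force"])
E
```

```text
16.65 [0.44621962 0.22468694 0.07695996] [-3.98798364 -2.85453456  6.50963437]
```

View pics/z1.png

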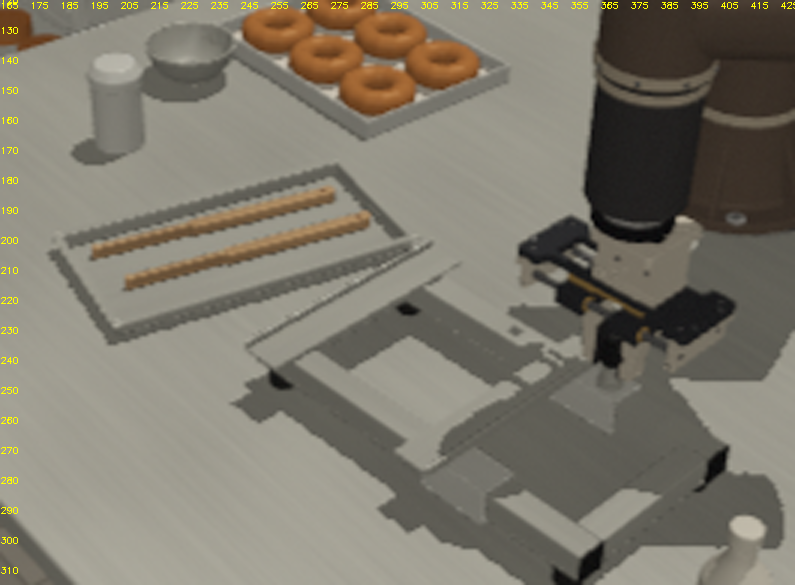

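View pics/z2.png

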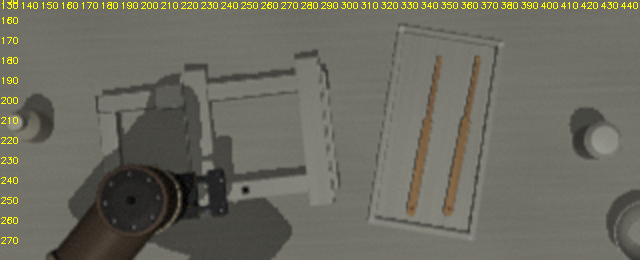

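The rest is one hole further out, the fingers are on the knob, both sticks lie parallel in the pan (scene view about (205,205) and (215,213) at their tips), and the shaker and bottle are unmoved. Handing in.

```bash
python3 -c "
from plant import close_job
print(close_job())"
```

```text
the job is handed in; nothing more can be done
None
```

I finished both parts and handed the job in at about 16.7 s of the 58 s allowed. The hand-in reports no verdict.

**Stick:** I lowered it into the free half of the pan, tips about 5 mm above the counter, and opened the fingers. In the final pictures it lies flat beside its mate, close to parallel, with its narrow end the same way. The mate, shaker and bottle look unmoved.

**Rack:** I gripped the knob at 40 N and lifted the plunger about 13 mm, where the pull of about 10 N matched the spring. I then slid the rest about 60 mm outwards and lowered the plunger. The pull still matched the spring about 6 mm above home, which showed the pin had entered the hole.

**Last checks:**
- **Pin:** the tool is back at its starting grip height (0.077 m) and the knob pushes back at 5–6.5 N. That agrees with the pin being fully home.
- **Rest position:** I worked it out from the arm's travel and the pictures (60–61 mm), as the joint values cannot be read directly. Camera estimates of the hole agreed with the arm to within about 1–2 mm.
- **Grip:** on first gripping, the jaws pulled the tool about 2.5 mm towards the knob, with about 9 N sideways. I shifted the tool until this eased to about 5 N before lifting.

No check failed.

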